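# Set out the snack corner round the blue plate

## Task

Set the counter out for guests, as seen from the robot: stand the large orange container directly behind the blue plate (on the side away from the robot), square to the counter, with about 3 cm between it and the plate's rim, stack the medium container squarely and centrally on top of it, and put the small container in the middle of the plate. Stand the bamboo toothpick holder directly left or directly right of the plate, whichever side the steel pot is on, in line with the plate's centre and also about 3 cm from its rim. Keep these four upright throughout, and do not shift the plate, the pot or the other things on the counter.

Things in the scene. Friction and masses are not known exactly. Their poses are not given: they have to be found in the camera images.
- large: the large closed orange plastic food container of a nesting set, lid snapped on flush: a plain box with straight sides, flat top and flat bottom (small clip tabs on two sides are look only), 66 x 66 mm and 60 mm tall. Origin: centre of its underside; x and y along its sides, z up. Loose, 120 to 260 g, any yaw.
- medium: the medium closed orange plastic food container of a nesting set, lid snapped on flush: a plain box with straight sides, flat top and flat bottom (small clip tabs on two sides are look only), 54 x 54 mm and 46 mm tall. Origin: centre of its underside; x and y along its sides, z up. Loose, 80 to 170 g, any yaw.
- small: the small closed orange plastic food container of a nesting set, lid snapped on flush: a plain box with straight sides, flat top and flat bottom (small clip tabs on two sides are look only), 42 x 42 mm and 36 mm tall. Origin: centre of its underside; x and y along its sides, z up. Loose, 55 to 115 g, any yaw.
- holder: bamboo toothpick holder: an upright round pale bamboo cup, 40 mm in diameter and 62 mm tall, with toothpicks standing 13 mm above its rim (look only). Origin: centre of its underside, z up. Loose, 45 to 100 g.
- plate: round blue melamine plate lying on the counter, 160 mm across the rim, rim 16 mm high, flat inner floor about 104 mm across and 5 mm above the counter, walls sloping out to the rim. Origin: centre of its underside; its x axis points straight away from the robot (world x: behind), y to the robot's left. Loose, 300 g: must stay where it is.
- pot: steel sauce pot with its lid clipped on, 156 mm in diameter at the lid, 91 mm tall, 119 mm with the black lid knob, a black bar handle reaching 215 mm from its centre, pointing away from the robot. Stands well to the left or well to the right of the plate. Origin: centre of its underside. Not to be moved.
- spice_jar: bystander: small clear glass spice jar with a steel cap, 42 mm in diameter, 75 mm tall, standing among the task's things. Origin: centre of its underside. Not to be moved.
- ramekin: bystander: small white ceramic cup, 68 mm across, 38 mm tall, open top, standing among the task's things. Origin: centre of its underside. Not to be moved.
- canister: bystander: white ceramic storage jar with a steel cap, 100 mm in diameter, 150 mm tall, on the other side of the plate from the pot. Origin: centre of its underside. Not to be moved.
Things that resemble listed ones, but are neither listed nor needed, are in the scene too. What is shaped like the small but pink is not meant.

How it is judged:
At the end, for the whole second after the job is handed in: Large: centre 128-158 mm behind the plate's centre, 15 mm sideways. Medium on it: 10 mm. Both square to 15 degrees. Small on the plate's floor: 12 mm off centre. Holder: 115-145 mm from the plate's centre, left or right on the pot's side, 15 mm fore and aft. All upright, at rest, released (x of large in the frame of plate between 0.128 and 0.158 m and y of large in the frame of plate between -0.015 and 0.015 m and (angle between the x axis of large and the x axis of plate, either way round below 0.26 rad or angle between the x axis of large and the y axis of plate, either way round below 0.26 rad) and height (world z) of each of large, holder below 0.006 m and horizontal distance between medium and large below 0.01 m and (angle between the x axis of medium and the x axis of large, either way round below 0.26 rad or angle between the x axis of medium and the y axis of large, either way round below 0.26 rad) and z of medium in the frame of large between 0.055 and 0.065 m and horizontal distance between small and plate below 0.012 m and z of small in the frame of plate between 0.001 and 0.01 m and x of holder in the frame of plate between -0.015 and 0.015 m and ((y of pot in the frame of plate above 0 m and y of holder in the frame of plate between 0.115 and 0.145 m) or (y of pot in the frame of plate below 0 m and y of holder in the frame of plate between -0.145 and -0.115 m)) and angle between each of large, medium, small, holder's own z axis and vertical below 0.1 rad and linear speed of each of large, medium, small, holder below 0.02 m/s and angular speed of each of large, medium, small, holder below 0.2 rad/s); the robot touches nothing.
It fails at once if the plate is shifted by more than 20 mm (distance of plate from where it was at the start of the episode above 0.02 m).
It fails at once if the pot, the storage jar, the glass jar or the white cup is shifted by more than 20 mm (distance of any of pot, spice_jar, ramekin, canister from where it was at the start of the episode above 0.02 m).
It fails at once if a container or the toothpick holder is tipped by more than 35 degrees (angle between any of large, medium, small, holder's own z axis and vertical above 0.61 rad).
It also fails if it takes over 109 s, if anything falls off the work surface, if the arm or the gripper's body presses on something with over 40 N, if the wrist force passes 120 N, or if a joint passes its speed limit or range.

## Robot

A 6-joint arm with a two-finger parallel gripper is mounted at the origin on the work surface. World frame = base frame: x ahead of the robot, y to its left, z up, the work surface at z = 0. Lengths are in m, angles in rad, forces in N, time in s.
With the tool pointing down it reaches from about 0.225 to 0.875 m from the base axis. Payload 3.4 kg.
Tool frame: the origin (TCP) lies at the very end of the fingers, on their centre line; the grasp point (between the pads) lies 19 mm behind it; z points along the fingers, y is the line along which they close (so a half turn about z gives the same grasp; the last joint's range is limited). The gripper opens to 85 mm and grips with 20 to 120 N. Pads are 22 mm wide; open, the fingers measure 114 mm over their backs; the gripper's body (76 mm by 85 mm) begins 54 mm behind the grasp point. The pads swing forward as they close: fully open they stand 13 mm farther back than shut.
Start: joints at [-1.357, 0.276, 1.505, -0, 1.361, -0.121], TCP at [0.189, -0.543, 0.193] pointing down, gripper open.
Joint ranges: [-2.89, 2.89], [-0.75, 2.08], [0.22, 2.7], [-1.18, 4.32], [0.11, 2.71], [-2.7, 2.7]. Speed limits (rad/s): [2.57, 2.57, 3.14, 3.14, 3.14, 3.14].

## Interface

Orientations are given as a unit quaternion [w, x, y, z].
In Python, from rig import manip, get_image, camera_info gives the robot as it stands. The module is installed in compiled form; this text tells all that it offers.
- The arm moves only by the shell command python3 -m crank 'ROWS' [FORCE]. ROWS is a JSON object of lists of equal length, an entry for each row: "translation": the shift along the tool's x, y, z in mm, a list of three; "roll": the turn about the tool's z in rad; "fingers": the opening, from 0 (shut) to 1 (fully open). A call has 1 to 8 rows; each row shifts and turns the commanded pose from where the row before left it, along the tool's axes as they then stand; what a row does not reach is not made up. A row lasts 1/10 s, in which the tool goes at most 50 mm and 8.59 degrees, less where a joint would pass 70% of its speed; a pose out of reach is approached as far as the arm can. A call is refused whole if a number of a shift passes 50 or a number of a turn 0.15, either way. A call with a gripper value outside its range is refused whole. The fingers move at their own pace and stop on an object; FORCE is the grip in N (left out, the last holds). Time passes only in rows, so rows that do not move let the fingers close. It gives the time, the measured TCP pose, the force, the opening and the grip force at its end, in the units of the state.
- manip.get_state(): the state, without advancing time (a new reading comes with each control period).
- get_image(name): name is "scene" or "top"; returns the picture (420x560x3 uint8, blue, green, red); there is no depth.
- camera_info(name): a dict with "mtx" (3x3 intrinsics, pixels), "rvec" (rotation vector, rad) and "tvec" (3), from world to camera coordinates, as OpenCV has them. Camera axes: x right, y down, z forward; pixel columns grow to the right and rows downward; lengths in m; the calibration is good to about 2 mm. A picture is of the moment at which its call begins. camera_info takes no time and is no camera call.
- manip.sign_off(): hands the job in; it is judged then, once.
The state is a dict: "clock": time; "qpos": joint angles; "qd": joint speeds; "effort": joint torques, N m; "position": TCP position; "ee_rot": TCP orientation; "contact_force": force on the tool from outside, world axes, zero at the start; "moment": the same for the moment, N m; "width": finger opening in m; "gripper_force": force on a finger pad.
Only numpy, scipy, OpenCV 4.12 (cv2) and the standard library are available. Lean on these libraries where they do the work, as an engineer would, in place of code of your own. Each camera call takes 0.05 s, during which the arm holds its last target. There are 200 camera calls.

## Working session

There is one attempt and no reset: what is moved stays moved. The work goes in short steps, Python scripts to look and compute and a shell command to move; the robot and the scene stay as the last step left them, time stands still between calls to the robot, and variables do not carry over. Pictures are saved under pics/ and viewed, at most 14 in all, crops included, and the job is handed in when it is done.

```bash
mkdir -p pics; python3 - <<'E'
from rig import manip,get_image,camera_info
import cv2
for n in("scene","top"):
    cv2.imwrite(f"pics/{n}0.png",get_image(n)); print(n,camera_info(n))
print(manip.get_state())
E
```

```text
scene {'mtx': array([[444.06367964,   0.        , 275.93544146],
       [  0.        , 444.06367964, 211.38232915],
       [  0.        ,   0.        ,   1.        ]]), 'rvec': array([ 2.2834238 ,  0.94933136, -0.35026165]), 'tvec': array([-0.39311623, -0.29154099,  1.51252602])}
top {'mtx': array([[511.51675027,   0.        , 276.98239254],
       [  0.        , 511.51675027, 205.33280971],
       [  0.        ,   0.        ,   1.        ]]), 'rvec': array([ 2.16231172, -2.16240841,  0.13253335]), 'tvec': array([0.01169907, 0.54317523, 1.25023275])}
{'clock': 0.1, 'qpos': array([-1.35697477e+00,  2.76528828e-01,  1.50597690e+00,  2.64045063e-05,
        1.36069748e+00, -1.21034291e-01]), 'qd': array([-0.00018959, -0.00162833, -0.00280322,  0.00114297, -0.00089606,
        0.00187102]), 'effort': array([ 2.40115027e-03, -4.17698658e+01, -2.46403992e+01, -1.77154238e-04,
        5.74948834e-03,  1.52451884e-05]), 'position': array([ 0.18884016, -0.54256132,  0.19213973]), 'ee_rot': array([-8.05011871e-04,  9.86016797e-01,  1.66644013e-01, -2.44506187e-05]), 'contact_force': array([ 0.15536657, -0.45034599, -0.62498993]), 'moment': array([-0.02970788,  0.02934299,  0.00239387]), 'gripper_force': 0.0, 'width': 0.08560287666042754}
```

View pics/scene0.png

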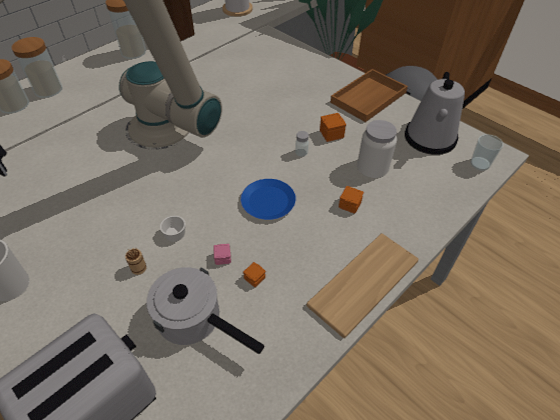

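View pics/top0.png

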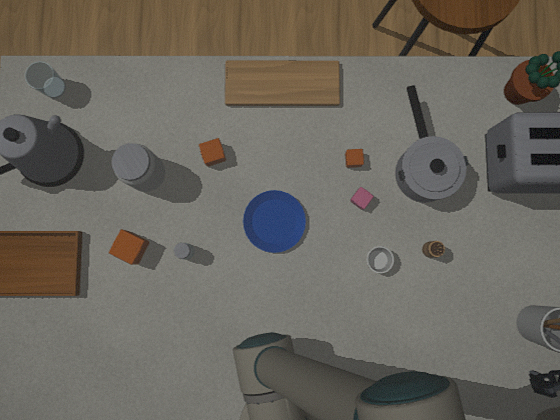

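Top view: the robot is at the bottom, x is up and y is left. Candidates:
- **Orange boxes:** (128,246) large, (211,151) medium, (354,157) small.
- **Pink box:** (362,198), a decoy.
- **Holder:** the bamboo cup at (433,249). The beaker at (545,327) and the plant pot at (528,82) are not it.
- **Other things:** plate (275,221), pot (432,168) on the right, ramekin (380,260), spice jar (182,250), canister (132,165).

Next, a close crop and measurement.

```bash
cat > h.py <<'E'
import cv2,numpy as np
from rig import manip,get_image,camera_info
def ray(n,uv,z):
    c=camera_info(n);R=cv2.Rodrigues(c["rvec"])[0];t=c["tvec"].ravel()
    C=-R.T@t;p=cv2.undistortPoints(np.float64(uv).reshape(-1,1,2),c["mtx"],None).reshape(-1,2)
    d=np.c_[p,np.ones(len(p))]@R
    return (C+d*((z-C[2])/d[:,2])[:,None])[:,:2]
def proj(n,P):
    c=camera_info(n);return cv2.projectPoints(np.float64(P).reshape(-1,1,3),c["rvec"],c["tvec"],c["mtx"],None)[0].reshape(-1,2)
def blobs(img,lo,hi,amin=60):
    m=cv2.inRange(cv2.cvtColor(img,cv2.COLOR_BGR2HSV),lo,hi)
    return [k for k in cv2.findContours(m,cv2.RETR_EXTERNAL,cv2.CHAIN_APPROX_NONE)[0] if cv2.contourArea(k)>amin]
E
python3 - <<'E'
from h import *
t=get_image("top");s=get_image("scene")
cr=[(t,128,246),(t,211,151),(t,354,157),(t,433,249),(s,333,127),(s,351,199),(s,255,274),(s,135,261)]
tl=[cv2.resize(i[y-24:y+24,x-24:x+24],(196,196),interpolation=cv2.INTER_CUBIC) for i,x,y in cr]
cv2.imwrite("pics/c1.png",np.vstack([np.hstack(tl[:4]),np.hstack(tl[4:])]))
for n,i in(("top",t),("scene",s)):
    for nm,lo,hi in(("or",(4,190,60),(14,255,255)),("blue",(105,150,40),(125,255,255))):
        for k in blobs(i,lo,hi):
            (cx,cy),wh,a=cv2.minAreaRect(k);x,y,w,h=cv2.boundingRect(k)
            V=cv2.cvtColor(i,cv2.COLOR_BGR2HSV)[y:y+h,x:x+w,2]
            print(n,nm,round(cx),round(cy),np.round(wh,1),round(a,1),cv2.contourArea(k),ray(n,[(cx,cy)],.0).round(3),np.percentile(V,[5,25,50,75,95]))
E
```

```text
top blue 278 221 [60. 53.] 90.0 2245.0 [[0.507 0.01 ]] [ 95. 111. 116. 119. 126.]
scene or 254 274 [18.4 19.1] 45.0 303.5 [[ 0.657 -0.176]] [ 88.   107.75 147.   152.   153.  ]
scene or 350 199 [20.5 22.8] 20.6 394.0 [[0.667 0.197]] [ 88.    94.75 144.   152.   154.  ]
scene or 332 127 [25.2 25.7] 77.5 504.0 [[0.416 0.411]] [ 78.    90.   103.5  151.   155.65]
scene blue 268 198 [39. 53.] 90.0 1639.5 [[0.496 0.027]] [107. 124. 130. 134. 156.]
```

View pics/c1.png

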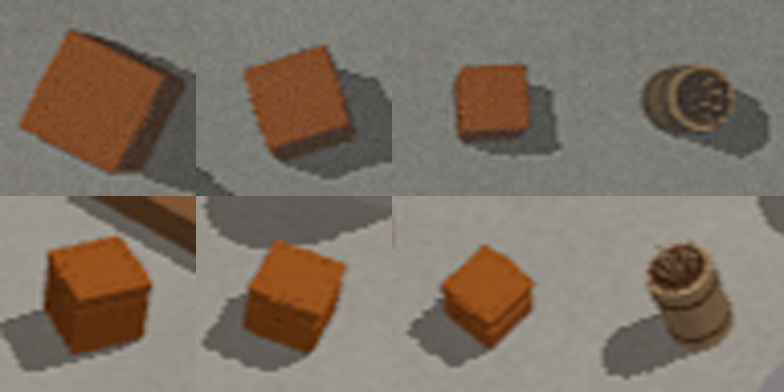

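The crops confirm the choice: three orange boxes with a bright top face and dark sides, and a bamboo cup whose rim centre is at about (437,249) in the top view. Now the top faces and the plate rim.

```bash
cat >> h.py <<'E'
H={"large":(.066,.06),"medium":(.054,.046),"small":(.042,.036)}
def tops(n,img,vmin=122):
    out=[]
    for k in blobs(img,(3,120,vmin),(16,255,255),100): 
        out.append((cv2.minAreaRect(cv2.convexHull(k)),cv2.contourArea(k),k))
    return out
def face(n,k,z):
    w=ray(n,k.reshape(-1,2),z).astype(np.float32)*1000
    (cx,cy),wh,a=cv2.minAreaRect(w); return round(cx,1),round(cy,1),np.round(wh,1),round(a,1)
E
python3 - <<'E'
from h import *
im={n:get_image(n) for n in("top","scene")}
for n in im:
    for r,a,k in tops(n,im[n]):
        if a>1500: continue
        print(n,np.round(r[0]),a)
        for z in(.06,.046,.036): print("   ",z,face(n,k,z))
    for k in blobs(im[n],(100,90,30),(130,255,255),1000):
        w=ray(n,k.reshape(-1,2),.016).astype(np.float32)*1000
        print(n,"plate",cv2.fitEllipse(cv2.convexHull(w)),cv2.minEnclosingCircle(w))
    # pink
    for k in blobs(im[n],(160,80,60),(179,255,255),60):
        print(n,"pink",face(n,k,.02))
print("holder rim",ray("top",[(437.2,249)],.062), "scene", ray("scene",[(135,250.5)],.062))
print("ramekin",ray("top",[(381,260)],.038),"jar",ray("top",[(182,250)],.075),"can",ray("top",[(132,163)],.15),"pot",ray("top",[(437,167)],.11))
E
```

```text
top [126. 246.] 589.5
    0.06 (439.9, 379.3, array([62.1, 62. ]), 63.8)
    0.046 (440.4, 383.4, array([62.8, 62.7]), 63.8)
    0.036 (440.8, 386.3, array([63.3, 63.2]), 63.8)
top [354. 156.] 180.5
    0.06 (662.3, -180.5, array([36.5, 38.7]), 4.9)
    0.046 (665.3, -182.7, array([36.9, 39.1]), 4.9)
    0.036 (667.5, -184.3, array([37.2, 39.4]), 4.9)
top [211. 150.] 339.5
    0.06 (678.1, 175.9, array([49.8, 50.9]), 18.7)
    0.046 (681.3, 177.7, array([50.3, 51.5]), 18.7)
    0.036 (683.6, 179.0, array([50.7, 51.9]), 18.7)
top plate ((505.7577819824219, 19.123001098632812), (157.31776428222656, 157.64895629882812), 73.36531066894531) ((505.8749084472656, 19.139759063720703), 79.28804016113281)
top pink (564.3, -203.4, array([41.4, 44.8]), 52.6)
scene [255. 272.] 225.5
    0.06 (683.3, -195.2, array([39.7, 49.4]), 87.1)
    0.046 (676.5, -189.5, array([40.3, 50.2]), 87.1)
    0.036 (671.6, -185.4, array([40.7, 50.7]), 87.1)
scene [351. 195.] 238.0
    0.06 (689.0, 164.9, array([54. , 54.3]), 18.4)
    0.046 (682.2, 176.2, array([54.9, 55.1]), 18.4)
    0.036 (677.3, 184.2, array([55.5, 55.7]), 18.4)
scene [333. 120.] 220.0
    0.06 (440.7, 376.8, array([63.3, 64.5]), 64.2)
    0.046 (430.1, 391.4, array([64.3, 65.5]), 64.2)
    0.036 (422.5, 401.7, array([65. , 66.2]), 64.2)
scene [363.  92.] 556.5
    0.06 (420.3, 563.7, array([172.3,  92.9]), 90.0)
    0.046 (409.4, 581.1, array([175. ,  94.3]), 90.0)
    0.036 (401.6, 593.5, array([176.9,  95.3]), 90.0)
scene plate ((505.7387390136719, 18.907032012939453), (156.41085815429688, 156.8922882080078), 120.94903564453125) ((505.3002014160156, 19.27164077758789), 79.31040954589844)
scene pink (563.2, -201.6, array([41.1, 62.5]), 50.3)
holder rim [[ 0.43299012 -0.37698226]] scene [[ 0.42847669 -0.36468796]]
ramekin [[ 0.40676064 -0.24479455]] jar [[0.43026484 0.23945497]] can [[0.6269313  0.34484972]] pot [[ 0.62579578 -0.36855037]]
```

Both views agree: large (440,379) at 64°, medium (682,177) at 18.5°, small (667,-184) at about 3°, plate (506,19). The sizes match the description, and the holder is at about (432,-375). Pot is on the right, so the holder goes to (506,-111). Moving to the holder with the tool at yaw 0, so the tool's x is world x and its y is the opposite of world y.

```bash
python3 -m crank '{"translation":[[0,0,0],[0,0,0],[0,0,0],[40,-28,0],[40,-28,0],[40,-28,0],[40,-28,0],[40,-28,0]],"roll":[0.112,0.112,0.111,0,0,0,0,0],"fingers":[1,1,1,1,1,1,1,1]}' 30
python3 -m crank '{"translation":[[40,-28,0],[0,0,0],[0,0,0]],"roll":[0,0,0],"fingers":[1,1,1]}'
python3 - <<'E'
from h import *
t=get_image("top");s=get_image("scene")
a=cv2.resize(t[215:285,390:480],(360,280));b=cv2.resize(s[225:295,90:180],(360,280))
cv2.imwrite("pics/p2.png",np.hstack([a,b]))
for n,i,c in(("top",t,(433,249)),("scene",s,(135,261))):
    for k in blobs(i,(8,60,50),(25,200,255),60):
        x,y,w,h=cv2.boundingRect(k)
        if abs(x+w/2-c[0])<15 and abs(y+h/2-c[1])<15: print(n,x,y,w,h)
E
```

```text
clock: 1.1
position: [0.3903, -0.4019, 0.193]
ee_rot: [0.0, 1.0, -0.0, 0.0]
contact_force: [0.3, -1.1, 0.9]
width: 0.0858
gripper_force: 0.0
clock: 1.4
position: [0.4295, -0.3744, 0.1928]
ee_rot: [0.0, 1.0, 0.001, -0.0]
contact_force: [0.4, 0.3, 0.1]
width: 0.0849
gripper_force: 0.0
top 422 241 21 17
scene 125 248 21 27
```

View pics/p2.png

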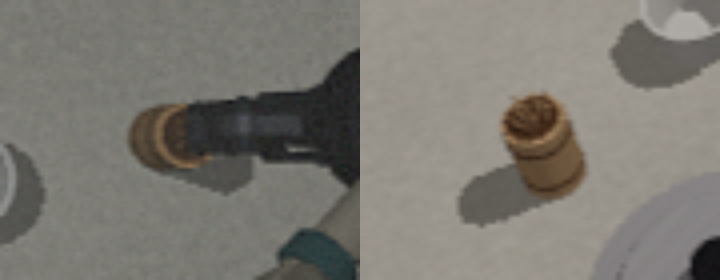

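```bash
python3 - <<'E'
from h import *
print(ray("scene",[(134.2,255.5)],.062),ray("scene",[(138,268)],0),ray("top",[(422,249)],0)-[0,.02],ray("top",[(437.2,249)],.062))
for P in((.432,-.375),(.425,-.375)): print(proj("scene",[(*P,.062),(*P,0)]),proj("top",[(*P,.062),(*P,0)]))
E
```

```text
[[ 0.43989479 -0.37447509]] [[ 0.4328247  -0.37629139]] [[ 0.43504771 -0.37785323]] [[ 0.43299012 -0.37698226]]
[[132.23491273 253.74892612]
 [138.24624164 267.50869924]] [[436.39935285 249.40942628]
 [428.76489742 250.19931241]]
[[130.6638343  252.09613115]
 [136.72320747 265.88563081]] [[436.50636085 252.30532909]
 [428.86200111 252.95877498]]
```

In the scene view the holder's rim is at about (134,255) and its base at (138,268). Both views put it at (434,-376.5). Descending to grasp it.

```bash
python3 -m crank '{"translation":[[5,2,30],[0,0,45],[0,0,45],[0,0,45],[0,0,5],[0,0,0]],"roll":[0,0,0,0,0,0],"fingers":[1,1,1,1,1,1]}' 30
python3 -m crank '{"translation":[[0,0,0],[0,0,0],[0,0,0],[0,0,0],[0,0,0],[0,0,0],[0,0,0],[0,0,0]],"roll":[0,0,0,0,0,0,0,0],"fingers":[0,0,0,0,0,0,0,0]}' 30
```

```text
clock: 2.1
position: [0.4325, -0.3778, 0.0225]
ee_rot: [-0.001, 1.0, -0.001, -0.001]
contact_force: [-0.0, -1.3, 0.3]
width: 0.0855
gripper_force: 0.0
clock: 2.9
position: [0.4353, -0.376, 0.0261]
ee_rot: [-0.0, 1.0, -0.0, 0.001]
contact_force: [0.3, 6.5, 17.5]
width: -0.0002
gripper_force: 8.5
```

```bash
python3 - <<'E'
from h import *
t=get_image("top");s=get_image("scene")
a=cv2.resize(t[205:295,380:480],(400,360));b=cv2.resize(s[205:295,80:180],(400,360))
cv2.imwrite("pics/p3.png",np.hstack([a,b]));S=manip.get_state();print(S["width"],S["gripper_force"],S["contact_force"],S["position"])
E
```

```text
-6.30066083453006e-05 8.530588229186833 [-1.02129447  7.02931565 17.35240032] [ 0.43526451 -0.37604727  0.02616301]
```

View pics/p3.png

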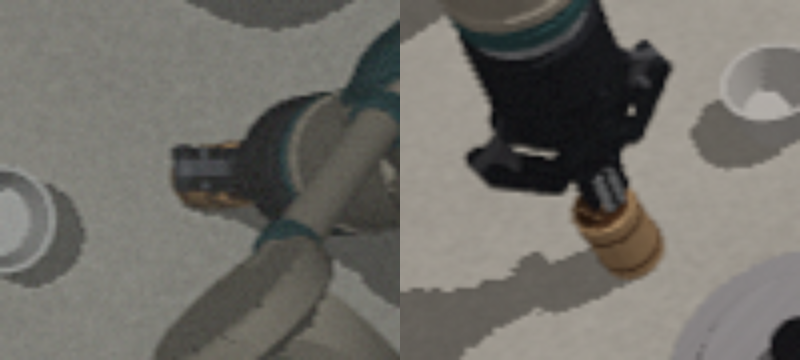

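```bash
python3 - <<'E'
from h import *
for n,o in(("top",(380,205)),("scene",(80,205))):
    p=(proj(n,[(.4353,-.376,z) for z in(.026,.062,.099,.15)])-o)*4; print(n,p.round())
    print((proj(n,[(.4353,-.376-.05,.1),(.4353,-.376+.05,.1)])-o).round()*4)
E
python3 -m crank '{"translation":[[0,0,0],[0,0,0],[0,0,0],[0,0,0],[0,0,0]],"roll":[0,0,0,0,0],"fingers":[0.5,1,1,1,1]}' 30
python3 - <<'E'
from h import *
t=get_image("top");s=get_image("scene")
a=cv2.resize(t[205:295,380:480],(400,360));b=cv2.resize(s[205:295,80:180],(400,360))
cv2.imwrite("pics/p4.png",np.hstack([a,b]))
E
```

```text
top [[209. 174.]
 [227. 172.]
 [247. 170.]
 [276. 167.]]
[[332. 168.]
 [164. 168.]]
scene [[225. 232.]
 [211. 199.]
 [195. 164.]
 [173. 112.]]
[[120. 212.]
 [264. 116.]]
clock: 3.5
position: [0.4338, -0.3771, 0.0225]
ee_rot: [-0.0, 1.0, -0.0, -0.0]
contact_force: [0.2, -0.2, 0.3]
width: 0.0723
gripper_force: 0.0
```

View pics/p4.png

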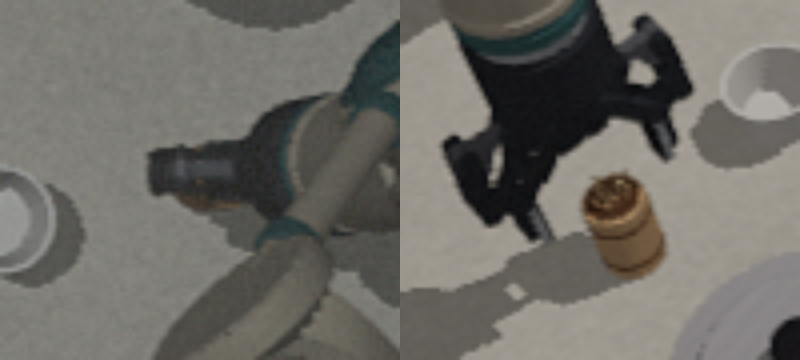

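```bash
python3 - <<'E'
from h import *
S=manip.get_state();p=S["position"];print(p,S["width"],S["ee_rot"])
out=[]
for n,(x,y) in(("top",(390,205)),("scene",(85,200))):
    i=cv2.resize(get_image(n)[y:y+75,x:x+75],(400,400),interpolation=cv2.INTER_CUBIC)
    for dy in(-.043,0,.043):
        for z,c in((.0225,(0,0,255)),(.036,(0,255,0)),(.07,(255,255,0))):
            q=(proj(n,[(p[0],p[1]+dy,z)])[0]-(x,y)+.5)*400/75
            cv2.circle(i,tuple(int(v) for v in q),3,c,-1)
    out.append(i)
cv2.imwrite("pics/p5.png",np.hstack(out))
E
```

```text
[ 0.43386856 -0.37714836  0.02262488] 0.0847575961055117 [-1.35545628e-04  9.99999969e-01 -1.32201503e-04 -1.63828076e-04]
```

View pics/p5.png

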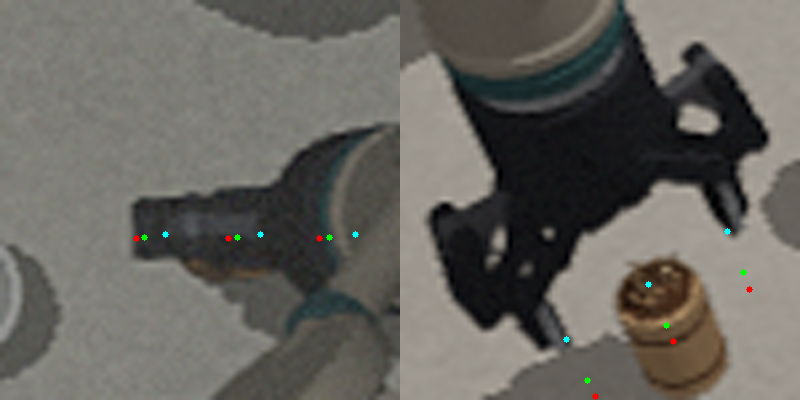

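The zoom shows the open fingertips near the cyan marks (z≈0.07), at about (727,231) and (566,339) in the crop. The reported TCP height is 0.0225, so the tips sit roughly 34 mm higher than the state implies, even allowing for the 13 mm swing. The fingers therefore closed on top of the holder. The holder still stands near its original place. I'll go 20 mm lower, which is safe under either reading, and check again.

```bash
python3 -m crank '{"translation":[[0,0,10],[0,0,8],[0,0,0]],"roll":[0,0,0],"fingers":[1,1,1]}' 20
python3 - <<'E'
from h import *
S=manip.get_state();p=S["position"];print(p,S["contact_force"])
x,y=85,200
i=cv2.resize(get_image("scene")[y:y+75,x:x+75],(600,600),interpolation=cv2.INTER_CUBIC)
for dy in(-.043,0,.043):
    for z,c in((p[2]+.013,(0,255,0)),(.05,(255,255,0)),(.0,(0,0,255))):
        q=(proj("scene",[(p[0],p[1]+dy,z)])[0]-(x,y)+.5)*8
        cv2.circle(i,tuple(int(v) for v in q),3,c,-1)
cv2.imwrite("pics/p6.png",i)
E
```

```text
clock: 4.0
position: [0.4329, -0.376, 0.0031]
ee_rot: [-0.001, 1.0, -0.0, -0.001]
contact_force: [-0.4, -0.2, 0.3]
width: 0.0855
gripper_force: 0.0
[ 0.43291162 -0.37603326  0.00313347] [-0.37081917 -0.18189934  0.29199787]
```

View pics/p6.png

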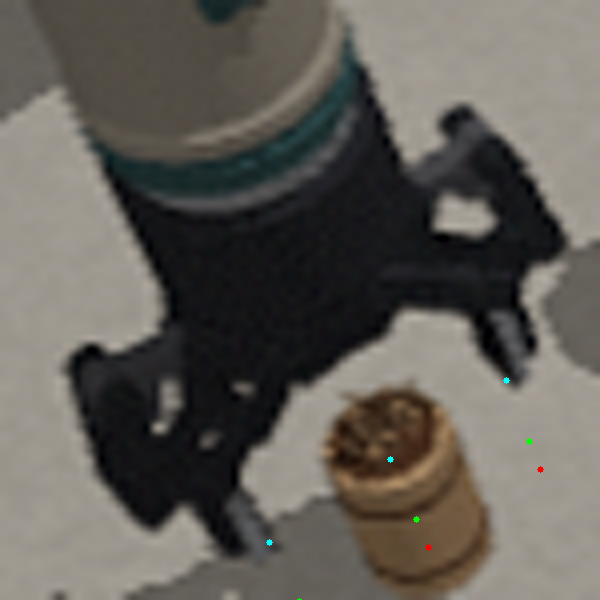

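The tips are at the cyan marks (z≈0.05), at (506,380) and (269,542), with the TCP reading 0.003. The state therefore reads about 35 mm too low in z, which matches the earlier contact on the holder's top. I'll use true z = reported + 0.035, checking contact forces along the way.

```bash
python3 -m crank '{"translation":[[0,0,8],[0,0,8],[0,0,0]],"roll":[0,0,0],"fingers":[1,1,1]}' 20
python3 -m crank '{"translation":[[0,0,0],[0,0,0],[0,0,0],[0,0,0],[0,0,0],[0,0,0],[0,0,0]],"roll":[0,0,0,0,0,0,0],"fingers":[0,0,0,0,0,0,0]}' 30
```

```text
clock: 4.35
position: [0.4332, -0.3763, -0.0125]
ee_rot: [-0.001, 1.0, -0.0, -0.001]
contact_force: [-0.7, 0.5, 0.7]
width: 0.0853
gripper_force: 0.0
clock: 5.05
position: [0.4342, -0.3774, -0.0107]
ee_rot: [0.0, 1.0, -0.0, 0.0]
contact_force: [-0.1, 1.3, 3.4]
width: 0.039
gripper_force: 30.2
```

```bash
python3 -m crank '{"translation":[[0,0,-20],[0,0,-45],[0,0,-45],[12,-44,0],[12,-44,0],[12,-44,0],[12,-44,0],[12,-44,0]],"roll":[0,0,0,0,0,0,0,0],"fingers":[0,0,0,0,0,0,0,0]}' 30
python3 -m crank '{"translation":[[12,-44,0],[0,0,0],[0,0,0],[0,0,0]],"roll":[0,0,0,0],"fingers":[0,0,0,0]}'
python3 - <<'E'
from h import *
t=get_image("top");s=get_image("scene")
a=cv2.resize(t[170:270,225:385],(400,250));b=cv2.resize(s[120:270,140:300],(400,375))
o=np.zeros((375,800,3),np.uint8);o[:250,:400]=a;o[:,400:]=b
cv2.imwrite("pics/p7.png",o)
E
```

```text
clock: 5.85
position: [0.4939, -0.1555, 0.0986]
ee_rot: [0.0, 1.0, -0.0, -0.0]
contact_force: [1.2, 0.6, -0.7]
width: 0.0392
gripper_force: 30.5
clock: 6.25
position: [0.5057, -0.114, 0.0987]
ee_rot: [0.0, 1.0, -0.0, -0.0]
contact_force: [0.5, 0.3, -0.7]
width: 0.0393
gripper_force: 30.7
```

View pics/p7.png

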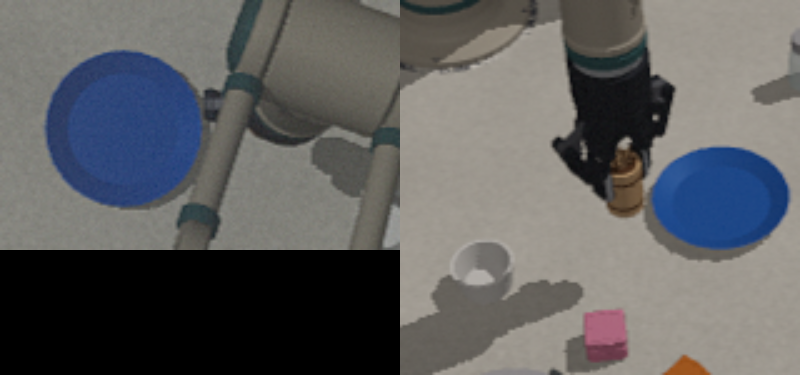

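The holder is held upright over its place, base at about (625,210) in the crop. Lowering, releasing and lifting clear.

```bash
python3 -m crank '{"translation":[[0,-3,40],[0,0,40],[0,0,20],[0,0,5],[0,0,4],[0,0,0],[0,0,0]],"roll":[0,0,0,0,0,0,0],"fingers":[0,0,0,0,0,0,0]}' 30
python3 -m crank '{"translation":[[0,0,0],[0,0,0],[0,0,0],[0,0,0],[0,0,-20],[0,0,-40],[0,0,-45],[0,0,-30]],"roll":[0,0,0,0,0,0,0,0],"fingers":[0.65,0.65,0.65,0.65,0.65,0.65,0.65,0.65]}'
```

```text
clock: 7.05
position: [0.5071, -0.1109, -0.009]
ee_rot: [0.0, 1.0, -0.0, 0.001]
contact_force: [0.2, -0.5, -0.8]
width: 0.039
gripper_force: 30.7
clock: 7.85
position: [0.5071, -0.1105, 0.1278]
ee_rot: [0.001, 1.0, -0.0, 0.002]
contact_force: [0.7, -0.4, 0.8]
width: 0.0556
gripper_force: 0.0
```

```bash
python3 -m crank '{"translation":[[40,18,0],[40,18,0],[40,19,0],[41,19,0],[0,0,0],[0,0,0]],"roll":[0,0,0,0,0,0],"fingers":[1,1,1,1,1,1]}' 25
python3 - <<'E'
from h import *
# check holder base & small
s=get_image("scene");t=get_image("top")
for k in blobs(s,(8,60,50),(25,200,255),60):
    x,y,w,h=cv2.boundingRect(k); print("tan",x,y,w,h) if w<40 else 0
print("expected holder",proj("scene",[(.506,-.111,0),(.506,-.111,.062)]))
for r,a,k in tops("scene",s):
    if a<400: print(np.round(r[0]),[face("scene",k,z) for z in(.036,)])
print(manip.get_state()["position"])
E
```

```text
clock: 8.45
position: [0.667, -0.1843, 0.1236]
ee_rot: [-0.0, 1.0, -0.0, -0.001]
contact_force: [-0.7, 0.2, 0.1]
width: 0.0854
gripper_force: 0.0
tan 243 262 23 26
tan 0 59 13 21
tan 11 37 36 21
tan 105 0 30 13
expected holder [[234.28807655 226.62273   ]
 [232.56030018 212.22094163]]
[255. 272.] [(671.7, -186.1, array([47.9, 43.6]), 2.4)]
[352. 195.] [(678.6, 184.6, array([58.1, 55.7]), 18.4)]
[333. 120.] [(422.0, 400.3, array([68. , 66.6]), 64.2)]
[30. 44.] [(-763.8, -86.7, array([ 90.5, 114.8]), 89.7)]
[ 0.66577167 -0.18356372  0.12451044]
```

```bash
python3 -m crank '{"translation":[[2,1,45],[0,0,45],[0,0,30],[0,0,14],[0,0,8],[0,0,5],[0,0,0],[0,0,0]],"roll":[0,0,0,0,0,0,0,0],"fingers":[1,1,1,1,1,1,1,1]}' 25
python3 -m crank '{"translation":[[0,0,0],[0,0,0],[0,0,0],[0,0,0],[0,0,0],[0,0,0]],"roll":[0,0,0,0,0,0],"fingers":[0,0,0,0,0,0]}' 25
```

```text
clock: 9.35
position: [0.6701, -0.1856, -0.0205]
ee_rot: [0.001, 1.0, -0.0, 0.001]
contact_force: [-0.6, -0.1, 0.1]
width: 0.0852
gripper_force: 0.0
clock: 9.95
position: [0.6695, -0.1854, -0.0214]
ee_rot: [0.0, 1.0, -0.0, 0.001]
contact_force: [0.0, 0.9, 5.2]
width: 0.042
gripper_force: 25.8
```

```bash
python3 -m crank '{"translation":[[0,0,-20],[0,0,-45],[0,0,-45],[-27,-34,0],[-27,-34,0],[-27,-34,0],[-27,-34,0],[-27,-34,0]],"roll":[0,0,0,0,0,0,0,0],"fingers":[0,0,0,0,0,0,0,0]}' 25
python3 -m crank '{"translation":[[-28,-34,0],[0,0,0],[0,0,0],[0,0,30],[0,0,0],[0,0,0]],"roll":[0,0,0,0,0,0],"fingers":[0,0,0,0,0,0]}'
python3 - <<'E'
from h import *
s=get_image("scene");t=get_image("top")
S=manip.get_state();print(S["position"],S["width"])
o=[]
b=cv2.resize(s[150:250,200:300],(400,400));a=cv2.resize(t[170:270,225:325],(400,400))
cv2.imwrite("pics/p8.png",np.hstack([a,b]))
for n,i in(("top",t),("scene",s)):
    for k in blobs(i,(100,90,30),(130,255,255),700):
        w=ray(n,k.reshape(-1,2),.016).astype(np.float32)*1000; print(n,"plate",cv2.minEnclosingCircle(w))
    for k in blobs(i,(3,120,60),(16,255,255),40):
        x,y,w,h=cv2.boundingRect(k); print(n,x,y,w,h)
E
```

```text
clock: 10.75
position: [0.5323, -0.014, 0.0873]
ee_rot: [-0.0, 1.0, -0.0, -0.001]
contact_force: [0.6, 0.3, -0.4]
width: 0.0418
gripper_force: 25.4
clock: 11.35
position: [0.5063, 0.018, 0.0575]
ee_rot: [0.0, 1.0, -0.001, -0.001]
contact_force: [0.4, -0.3, -0.8]
width: 0.0417
gripper_force: 25.6
[0.50724432 0.01811339 0.058481  ] 0.041509608821179905
top plate ((475.3077087402344, 26.73246955871582), 65.54924774169922)
top 0 231 78 65
top 109 230 37 34
top 199 138 26 27
top 504 60 49 40
top 412 0 108 28
scene plate ((505.46405029296875, 18.916717529296875), 78.98920440673828)
scene 339 186 25 27
scene 261 168 16 21
scene 320 113 26 29
scene 0 59 13 21
scene 12 37 34 21
scene 331 0 229 122
scene 106 0 29 12
```

View pics/p8.png

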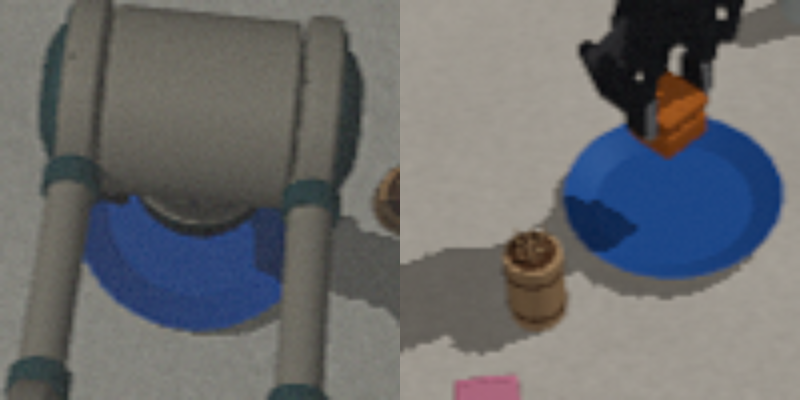

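The small box is upright over the plate (bottom corner about (668,158) in the crop), and the holder stands to the plate's right at (535,280). Placing.

```bash
python3 - <<'E'
from h import *
print(proj("scene",[(.506+.021,.018-.021,.079)]),"seen 267,189.5; dx10:",proj("scene",[(.516+.021,.018-.021,.079)]))
E
python3 -m crank '{"translation":[[0,-1,40],[0,0,22],[0,0,7],[0,0,4],[0,0,0],[0,0,0]],"roll":[0,0,0,0,0,0],"fingers":[0,0,0,0,0,0]}' 25
python3 -m crank '{"translation":[[0,0,0],[0,0,0],[0,0,0],[0,0,0],[0,0,-15],[0,0,-40],[0,0,-45],[0,0,-45]],"roll":[0,0,0,0,0,0,0,0],"fingers":[0.65,0.65,0.65,0.65,0.65,0.65,0.65,0.65]}'
```

```text
[[267.07373883 190.94083721]] seen 267,189.5; dx10: [[269.63796968 192.85849348]]
clock: 12.05
position: [0.5074, 0.0196, -0.014]
ee_rot: [0.0, 1.0, -0.0, 0.001]
contact_force: [-0.2, -0.2, 0.3]
width: 0.0416
gripper_force: 25.6
clock: 12.85
position: [0.5055, 0.0199, 0.1312]
ee_rot: [-0.0, 1.0, -0.0, -0.0]
contact_force: [0.9, -0.4, 0.1]
width: 0.0554
gripper_force: 0.0
```

```bash
python3 -m crank '{"translation":[[-8,-45,0],[-8,-45,0],[-8,-45,0],[-8,-45,0],[-8,-45,0],[-8,-45,0],[-9,-45,0],[-9,-45,0]],"roll":[0,0,0,0,0,0,0,0],"fingers":[1,1,1,1,1,1,1,1]}' 30
python3 -m crank '{"translation":[[0,0,0],[0,0,0],[0,0,0],[0,0,0],[0,0,0],[0,0,0],[0,0,0],[0,0,0]],"roll":[-0.14,-0.14,-0.14,-0.14,-0.14,-0.14,-0.14,-0.137],"fingers":[1,1,1,1,1,1,1,1]}'
python3 -m crank '{"translation":[[0,0,0],[0,0,0]],"roll":[0,0],"fingers":[1,1]}'
python3 - <<'E'
from h import *
t=get_image("top");s=get_image("scene")
for n,i in(("top",t),("scene",s)):
    for k in blobs(i,(100,90,30),(130,255,255),700):
        w=ray(n,k.reshape(-1,2),.016).astype(np.float32)*1000; print(n,"plate",cv2.minEnclosingCircle(w))
    for r,a,k in tops(n,i):
        if a<700:print(n,np.round(r[0]),a,[face(n,k,z) for z in(.06,.046,.041)])
cv2.imwrite("pics/p9.png",np.hstack([cv2.resize(t[170:270,225:375],(400,267)),cv2.resize(s[140:240,200:350],(400,267))]))
S=manip.get_state();p=S["position"];q=S["ee_rot"];f=2*np.arctan2(q[2],q[1]);d=np.array([.440,.379])-p[:2]
print(p,np.degrees(f),"tool shift",[d@[np.cos(f),np.sin(f)],d@[np.sin(f),-np.cos(f)]])
E
```

```text
clock: 13.65
position: [0.4394, 0.3816, 0.1299]
ee_rot: [0.0, 1.0, 0.0, 0.0]
contact_force: [0.4, -0.6, -0.5]
width: 0.0853
gripper_force: 0.0
clock: 14.45
position: [0.4399, 0.3797, 0.1297]
ee_rot: [0.0, 0.847, 0.532, -0.0]
contact_force: [0.1, 0.2, 0.4]
width: 0.0851
gripper_force: 0.0
clock: 14.65
position: [0.44, 0.3798, 0.1298]
ee_rot: [0.0, 0.849, 0.529, -0.0]
contact_force: [0.3, 0.3, -0.1]
width: 0.0856
gripper_force: 0.0
top plate ((505.778564453125, 19.154449462890625), 79.23119354248047)
top [126. 246.] 621.0 [(439.8, 379.1, array([62.8, 62. ]), 63.9), (440.4, 383.1, array([63.5, 62.7]), 63.9), (440.6, 384.6, array([63.8, 62.9]), 63.9)]
top [274. 220.] 208.0 [(502.6, 19.1, array([36.8, 39.1]), 0.0), (503.8, 19.1, array([37.2, 39.6]), 0.0), (504.3, 19.1, array([37.3, 39.7]), 0.0)]
top [211. 150.] 364.0 [(677.9, 175.5, array([50. , 51.7]), 17.8), (681.2, 177.3, array([50.5, 52.3]), 17.8), (682.3, 177.9, array([50.7, 52.5]), 17.8)]
scene plate ((505.3002014160156, 19.27164077758789), 79.31040954589844)
scene [351. 195.] 238.0 [(689.0, 164.9, array([54. , 54.3]), 18.4), (682.2, 176.2, array([54.9, 55.1]), 18.4), (679.7, 180.2, array([55.2, 55.4]), 18.4)]
scene [269. 194.] 137.5 [(523.3, 5.3, array([39.9, 53.1]), 82.5), (513.9, 14.1, array([40.5, 53.9]), 82.5), (510.6, 17.3, array([40.8, 54.2]), 82.5)]
scene [333. 120.] 220.0 [(440.7, 376.8, array([63.3, 64.5]), 64.2), (430.1, 391.4, array([64.3, 65.5]), 64.2), (426.3, 396.5, array([64.6, 65.8]), 64.2)]
scene [363.  92.] 493.0 [(419.1, 563.7, array([172.3,  90.4]), 90.0), (408.1, 581.1, array([175. ,  91.8]), 90.0), (404.2, 587.3, array([175.9,  92.3]), 90.0)]
[0.44007926 0.37978835 0.12980653] 63.87918098095267 tool shift [np.float64(-0.0007427319694211091), np.float64(0.0002759187657672893)]
```

View pics/p9.png

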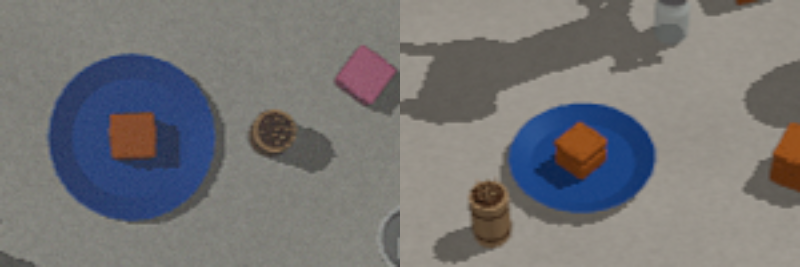

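The small box is central on the plate and the plate has not moved. The holder's rim is at about (327,219.5) in the top view. Next, the large container.

```bash
python3 -c "
from h import *
print(ray('top',[(327,219.5)],.062))"
python3 -m crank '{"translation":[[0,0,45],[0,0,35],[0,0,20],[0,0,15],[0,0,15],[0,0,15],[0,0,5],[0,0,0]],"roll":[0,0,0,0,0,0,0,0],"fingers":[1,1,1,1,1,1,1,1]}' 40
python3 -m crank '{"translation":[[0,0,0],[0,0,0],[0,0,0],[0,0,0],[0,0,0],[0,0,0]],"roll":[0,0,0,0,0,0],"fingers":[0,0,0,0,0,0]}' 40
```

```text
[[ 0.50482373 -0.11029306]]
clock: 15.55
position: [0.4397, 0.3795, -0.0208]
ee_rot: [0.0, 0.848, 0.53, -0.001]
contact_force: [-0.6, -0.6, -0.2]
width: 0.085
gripper_force: 0.0
clock: 16.15
position: [0.4408, 0.3804, -0.0192]
ee_rot: [-0.0, 0.848, 0.53, 0.001]
contact_force: [-0.3, 0.2, 6.0]
width: 0.0657
gripper_force: 46.3
```

```bash
python3 -m crank '{"translation":[[0,0,-20],[0,0,-40],[0,0,-40],[0,0,-20],[0,0,0],[0,0,0],[0,0,0],[0,0,0]],"roll":[0,0,0,0,0.14,0.14,0.14,0.14],"fingers":[0,0,0,0,0,0,0,0]}' 40
python3 -m crank '{"translation":[[0,0,0],[0,0,0],[0,0,0],[0,0,0],[21,36,0],[21,36,0],[21,36,0],[21,36,0]],"roll":[0.14,0.14,0.14,0.135,0,0,0,0],"fingers":[0,0,0,0,0,0,0,0]}'
python3 -m crank '{"translation":[[21,36,0],[21,36,0],[21,36,0],[21,36,0],[21,36,0],[21,36,0],[0,0,0],[0,0,0]],"roll":[0,0,0,0,0,0,0,0],"fingers":[0,0,0,0,0,0,0,0]}'
```

```text
clock: 16.95
position: [0.4395, 0.3792, 0.0992]
ee_rot: [0.0, 0.962, 0.272, -0.001]
contact_force: [0.2, 0.4, -1.8]
width: 0.0653
gripper_force: 45.5
clock: 17.75
position: [0.5243, 0.2344, 0.0992]
ee_rot: [0.0, 1.0, 0.001, -0.001]
contact_force: [-0.0, 0.2, -1.6]
width: 0.0661
gripper_force: 45.7
clock: 18.55
position: [0.6502, 0.0193, 0.0987]
ee_rot: [-0.0, 1.0, -0.0, -0.001]
contact_force: [-1.5, 0.3, -2.0]
width: 0.0656
gripper_force: 45.9
```

```bash
python3 -m crank '{"translation":[[-1,0,45],[0,0,40],[0,0,20],[0,0,8],[0,0,4],[0,0,1],[0,0,0],[0,0,0]],"roll":[0,0,0,0,0,0,0,0],"fingers":[0,0,0,0,0,0,0,0]}' 40
python3 -m crank '{"translation":[[0,0,0],[0,0,0],[0,0,0],[0,0,0],[0,0,-15],[0,0,-40],[0,0,-45],[0,0,-45]],"roll":[0,0,0,0,0,0,0,0],"fingers":[1,1,1,1,1,1,1,1]}'
python3 -m crank '{"translation":[[3,-40,0],[3,-40,0],[7,-39,0],[10,-38,0],[10,0,0],[0,0,0]],"roll":[-0.11,-0.11,-0.1,0,0,0],"fingers":[1,1,1,1,1,1]}'
python3 - <<'E'
from h import *
t=get_image("top");s=get_image("scene")
for n,i in(("top",t),("scene",s)):
    for r,a,k in tops(n,i):
        if a<700:print(n,np.round(r[0]),a,[face(n,k,z) for z in(.06,.046)])
S=manip.get_state();p=S["position"];q=S["ee_rot"];f=2*np.arctan2(q[2],q[1]);d=np.array([.682,.177])-p[:2]
print(p,np.degrees(f),"tool shift",[d@[np.cos(f),np.sin(f)],d@[np.sin(f),-np.cos(f)]])
E
```

```text
clock: 19.35
position: [0.6508, 0.0203, -0.0167]
ee_rot: [0.0, 1.0, 0.001, 0.001]
contact_force: [0.1, 0.3, -1.8]
width: 0.0656
gripper_force: 45.9
clock: 20.15
position: [0.6493, 0.0202, 0.1281]
ee_rot: [-0.0, 1.0, 0.001, -0.001]
contact_force: [0.4, -0.6, -0.6]
width: 0.0853
gripper_force: 0.0
clock: 20.75
position: [0.6573, 0.1833, 0.1267]
ee_rot: [0.0, 0.987, 0.161, 0.001]
contact_force: [0.2, 0.2, -0.3]
width: 0.0855
gripper_force: 0.0
top [274. 220.] 218.5 [(502.6, 19.1, array([36.8, 39.1]), 0.0), (503.8, 19.1, array([37.2, 39.6]), 0.0)]
top [274. 156.] 293.5 [(664.4, 19.1, array([37.9, 59.6]), 0.0), (667.5, 19.2, array([38.3, 60.3]), 0.0)]
scene [310. 219.] 246.0 [(667.0, 14.8, array([46.1, 70.8]), 1.5), (659.9, 23.7, array([46.8, 71.9]), 1.5)]
scene [352. 195.] 242.0 [(689.6, 165.1, array([55.4, 54.3]), 18.4), (682.8, 176.4, array([56.2, 55.1]), 18.4)]
scene [269. 194.] 138.5 [(523.5, 5.3, array([39.9, 53.5]), 82.5), (514.1, 14.1, array([40.5, 54.3]), 82.5)]
scene [31. 44.] 167.0 [(-715.8, -90.9, array([110.7,  73.3]), 4.2), (-744.3, -83.6, array([112.4,  74.4]), 4.2)]
[0.65642673 0.18130267 0.12659293] 18.413448983403086 tool shift [np.float64(0.022904874950130955), np.float64(0.012160254050726394)]
```

```bash
python3 -m crank '{"translation":[[23,12,10],[0,0,40],[0,0,35],[0,0,20],[0,0,20],[0,0,15],[0,0,7],[0,0,0]],"roll":[0,0,0,0,0,0,0,0],"fingers":[1,1,1,1,1,1,1,1]}' 35
python3 -m crank '{"translation":[[0,0,0],[0,0,0],[0,0,0],[0,0,0],[0,0,0],[0,0,0]],"roll":[0,0,0,0,0,0],"fingers":[0,0,0,0,0,0]}' 35
python3 -m crank '{"translation":[[0,0,-20],[0,0,-40],[0,0,-45],[0,0,-45],[0,0,0],[0,0,0],[0,0,0],[0,0,0]],"roll":[0,0,0,0,0.11,0.11,0.1,0],"fingers":[0,0,0,0,0,0,0,0]}'
python3 - <<'E'
from h import *
t=get_image("top");s=get_image("scene")
for n,i in(("top",t),("scene",s)):
    for r,a,k in tops(n,i):
        if a<700:print(n,np.round(r[0]),a,[face(n,k,z) for z in(.06,.185)])
cv2.imwrite("pics/p10.png",np.hstack([cv2.resize(t[100:240,200:340],(400,400)),cv2.resize(s[130:270,250:390],(400,400))]))
E
```

```text
clock: 21.65
position: [0.6815, 0.1772, -0.021]
ee_rot: [0.0, 0.987, 0.16, -0.001]
contact_force: [-0.6, 0.6, -0.5]
width: 0.0854
gripper_force: 0.0
clock: 22.25
position: [0.6832, 0.1784, -0.0186]
ee_rot: [0.0, 0.987, 0.16, 0.001]
contact_force: [0.6, 0.2, 5.3]
width: 0.0531
gripper_force: 39.1
clock: 23.05
position: [0.6814, 0.1782, 0.1294]
ee_rot: [0.0, 1.0, 0.001, -0.001]
contact_force: [-0.2, -1.2, -0.2]
width: 0.0535
gripper_force: 38.3
top [274. 220.] 219.0 [(502.6, 19.1, array([36.8, 39.1]), 0.0), (491.5, 18.9, array([33.1, 35.2]), 0.0)]
top [274. 153.] 189.5 [(670.7, 19.2, array([25.3, 59.6]), 0.0), (642.7, 18.9, array([22.8, 53.6]), 0.0)]
scene [312. 221.] 169.0 [(673.9, 15.5, array([69.9, 35.2]), 87.5), (736.6, -64.3, array([60.3, 30.3]), 87.5)]
scene [269. 194.] 138.5 [(523.5, 5.3, array([39.9, 53.5]), 82.5), (606.9, -73.1, array([34.4, 46.1]), 82.5)]
scene [349.  94.] 137.0 [(403.3, 525.7, array([99.2, 63.2]), 89.7), (503.3, 375.6, array([85.6, 54.5]), 89.7)]
scene [31. 44.] 167.5 [(-714.4, -91.0, array([110.1,  72.6]), 0.7), (-460.4, -156.1, array([94.9, 62.6]), 0.7)]
```

View pics/p10.png

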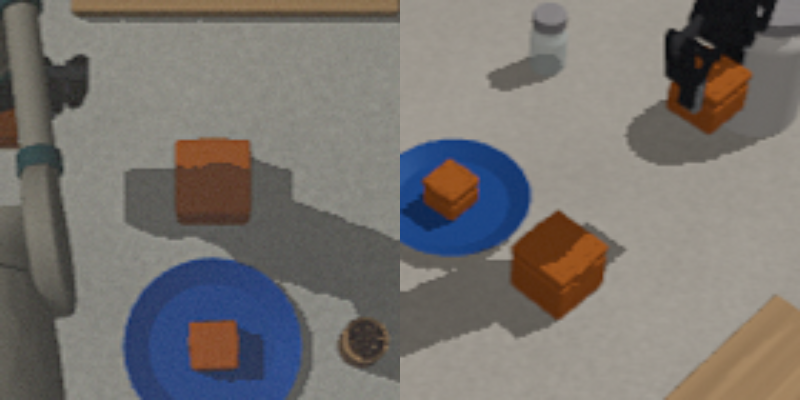

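The large box stands square behind the plate, top-view far edge at about v=148.7 and sides at u=261.6 and 287.9. The medium is held upright. Computing the large's centre from its edges.

```bash
python3 - <<'E'
from h import *
t=get_image("top");s=get_image("scene")
for n,i in(("top",t),("scene",s)):
  for k in blobs(i,(2,100,50),(18,255,255),100):
    x,y,w,h=cv2.boundingRect(k)
    if (n=="top" and abs(x+w/2-274)<10 and y<180) or (n=="scene" and abs(x+w/2-306)<10):
        print(n,x,y,w,h)
        if n=="top": print(ray(n,[(x-.5,y-.5),(x+w-.5,y-.5)],.06)-[.033,0])
P=[(.649+a*.033,.02+b*.033,z) for a in(-1,1) for b in(-1,1) for z in(0,.06)]
for n in("top","scene"):
    q=proj(n,P); print(n,q.min(0).round(1),q.max(0).round(1))
print(manip.get_state()["position"])
E
```

```text
top 261 148 27 30
[[ 0.65159431  0.0527116 ]
 [ 0.65164014 -0.01439541]]
top 226 61 113 44
[[ 0.87678248  0.14226673]
 [ 0.877193   -0.14450176]]
top 0 0 560 56
[[ 1.03926908  0.72455248]
 [ 1.04211806 -0.71770236]]
scene 289 204 34 38
top [260.3 148.5] [287.  178.8]
scene [287.4 202. ] [323.  242.8]
[0.68178868 0.17815526 0.1294365 ]
```

```bash
python3 -m crank '{"translation":[[-8,40,0],[-8,40,0],[-8,39,0],[-7,39,0],[0,0,0],[0,0,35],[0,0,25],[0,0,0]],"roll":[0,0,0,0,0,0,0,0],"fingers":[0,0,0,0,0,0,0,0]}' 35
python3 -m crank '{"translation":[[0,0,0],[0,0,0]],"roll":[0,0],"fingers":[0,0]}'
python3 - <<'E'
from h import *
t=get_image("top");s=get_image("scene")
cv2.imwrite("pics/p11.png",np.hstack([cv2.resize(t[110:230,215:335],(400,400)),cv2.resize(s[150:270,245:365],(400,400))]))
E
```

```text
clock: 24.05
position: [0.648, 0.0208, 0.066]
ee_rot: [-0.0, 1.0, 0.001, -0.004]
contact_force: [-0.3, -0.2, -0.6]
width: 0.0537
gripper_force: 38.3
clock: 24.25
position: [0.6528, 0.0204, 0.0715]
ee_rot: [0.0, 1.0, 0.001, 0.002]
contact_force: [0.5, 0.1, -1.0]
width: 0.0533
gripper_force: 38.3
```

View pics/p11.png

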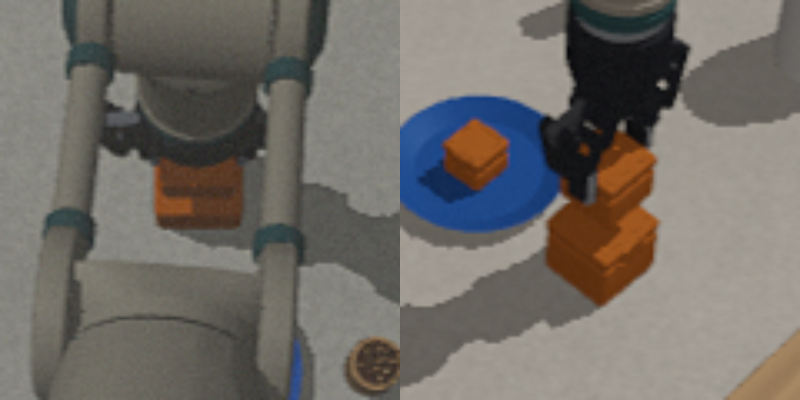

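The medium hangs just above the large, aligned by eye, with its front bottom corner at about (608,223) in the crop. Checking that against the projection, then lowering.

```bash
python3 - <<'E'
from h import *
p=manip.get_state()["position"];print(p)
print(proj("scene",[(.6505+.027,.0197-.027,p[2]+.0186)]),"seen 307.4,216.9")
E
python3 -m crank '{"translation":[[0,0,15],[0,0,7],[0,0,3],[0,0,0],[0,0,0],[0,0,0]],"roll":[0,0,0,0,0,0],"fingers":[0,0,0,0,0,0]}' 35
```

```text
[0.65269611 0.02031422 0.07166687]
[[306.93596534 219.58384313]] seen 307.4,216.9
clock: 24.95
position: [0.6518, 0.02, 0.0455]
ee_rot: [0.0, 1.0, 0.001, 0.001]
contact_force: [0.8, 0.1, -1.2]
width: 0.0535
gripper_force: 38.3
```

```bash
python3 -m crank '{"translation":[[-1,0,2],[0,0,1],[0,0,1],[0,0,0],[0,0,0]],"roll":[0,0,0,0,0],"fingers":[0,0,0,0,0]}' 35
python3 -m crank '{"translation":[[0,0,0],[0,0,0],[0,0,0],[0,0,0],[0,0,-15],[0,0,-30],[0,0,-45],[0,0,-40]],"roll":[0,0,0,0,0,0,0,0],"fingers":[0.5,0.75,0.85,0.85,0.85,0.85,0.85,0.85]}'
python3 -m crank '{"translation":[[-40,0,0],[-40,0,0],[-40,0,0],[-40,0,0],[-40,0,0],[-40,0,0],[-40,0,0],[0,0,0]],"roll":[0,0,0,0,0,0,0,0],"fingers":[1,1,1,1,1,1,1,1]}'
python3 - <<'E'
from h import *
t=get_image("top");s=get_image("scene")
cv2.imwrite("pics/p12.png",np.hstack([cv2.resize(t[110:230,215:335],(400,400)),cv2.resize(s[150:270,215:335],(400,400))]))
for n,i in(("top",t),("scene",s)):
    for r,a,k in tops(n,i):
        if a<700:print(n,np.round(r[0]),a,[face(n,k,z) for z in(.106,.041)])
    for k in blobs(i,(100,90,30),(130,255,255),700):
        w=ray(n,k.reshape(-1,2),.016).astype(np.float32)*1000; print(n,"plate",cv2.minEnclosingCircle(w))
E
```

```text
clock: 25.45
position: [0.6503, 0.0201, 0.0414]
ee_rot: [0.0, 1.0, 0.001, 0.0]
contact_force: [-2.4, 0.9, 4.6]
width: 0.0535
gripper_force: 38.8
clock: 26.25
position: [0.6503, 0.0201, 0.172]
ee_rot: [0.0, 1.0, 0.001, -0.0]
contact_force: [1.2, -0.9, 0.2]
width: 0.0725
gripper_force: 0.0
clock: 27.05
position: [0.3643, 0.0202, 0.1702]
ee_rot: [-0.0, 1.0, 0.001, -0.002]
contact_force: [0.8, 0.5, -0.8]
width: 0.0851
gripper_force: 0.0
top [274. 220.] 206.5 [(498.5, 19.0, array([35.4, 37.7]), 0.0), (504.3, 19.1, array([37.3, 39.7]), 0.0)]
top [273. 160.] 441.0 [(642.2, 21.4, array([60.7, 52.6]), 0.0), (655.8, 21.7, array([64. , 55.5]), 0.0)]
top plate ((505.9093933105469, 19.174461364746094), 79.27281951904297)
scene [306. 205.] 307.5 [(652.7, 16.1, array([56.9, 61.1]), 88.0), (616.7, 59.8, array([61.1, 65.7]), 88.0)]
scene [269. 194.] 138.5 [(554.2, -23.5, array([37.9, 50.8]), 82.5), (510.8, 17.2, array([40.8, 54.6]), 82.5)]
scene [363.  92.] 627.0 [(457.8, 506.3, array([ 95.2, 163.6]), 0.2), (407.1, 587.1, array([102.4, 176. ]), 0.2)]
scene [30. 43.] 110.5 [(-621.8, -113.3, array([104.9,  63.6]), 2.8), (-754.0, -79.3, array([112.8,  68.4]), 2.8)]
scene plate ((505.3002014160156, 19.27164077758789), 79.31040954589844)
```

View pics/p12.png

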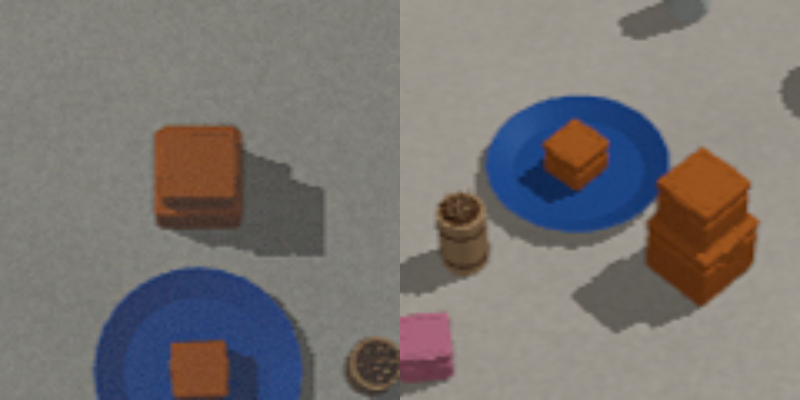

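```bash
python3 - <<'E'
from h import *
print(ray("top",[(275.2-.35,169.1-.35)],.106)+[.027,0],ray("scene",[(305.7,205.5)],.106))
E
```

```text
[[0.64914245 0.01703648]] [[0.65181679 0.01474953]]
```

The picture shows the medium squarely on the large, with its top face centred at (306,206) in the scene view, which puts it at about (650,16) against the large's (650,19.5). The small is mid-plate, the holder stands in line on the pot's side, and the plate has not moved. Handing in.

```bash
python3 -c "
from rig import manip
print(manip.sign_off())"
```

```text
the job is handed in; nothing more can be done
None
```

The counter is set as asked and handed in at about 27 s of the 109 s allowed; by my camera measurements everything is within tolerance and the plate did not move, but the rig returned no verdict.

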